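# Third hand for the spice shelf bracket

## Task

The spice shelf lies upside down on the worktop with one of its two brackets already bolted on; take the loose bracket, lower its slotted foot over the free stud until the foot lies flat on the board, then slide it back square and tight against the wooden rail, like its twin. Keep it pressed against the rail gently and steadily with about 11 N (a bit over a kilo's push), as a third hand for the person who will put the wing nut on: hold it so for at least two seconds and finish while still gripping and pressing it. Never push on the rail with more than 40 N, which would dent it, and leave the tea box, the spice jars and the tin where they stand.

Things in the scene. Friction and masses are not known exactly. Their poses are not given: they have to be found in the camera images.
- shelf: Upside-down spice shelf, a light wood board 184 x 320 x 18 mm on a thin black non-slip mat; it does not move. Origin: centre of its underside, on the worktop. x points across the board to the long side with the rail, y along the board, z up. The board's bare upper face is 20 mm above the origin.
- rail: Light wood rail 18 mm thick, 320 mm long, standing 45 mm high on the board along its far long side, fixed to it. Origin: middle of the foot of the rail's front face (the face that looks over the board, and that brackets are pressed against), on the board's upper face. Axes as the shelf's: x points into the rail, at right angles to its face.
- stud: The free stud: a 6 mm threaded steel rod with a tapered tip (2 mm wide at the top), standing 24 mm out of the board, fixed. Its foot is 74 mm in front of the rail's face and 90 mm from the middle of the board, to the left or to the right. Origin: on its axis at the board's upper face; axes as the shelf's.
- fitted_bracket: The twin bracket, already in place on the other stud with a washer and a wing nut; fixed. Origin: at the foot of its stud on the board's upper face; axes as the shelf's. It stands 68 mm high.
- bracket: The loose grey cast bracket, about 0.14 kg, standing on its foot. Origin: on the underside, below the back face of the upright, mid-width. Foot: 98 mm from the origin towards -x, 40 mm wide, 5 mm thick. Upright: 40 mm wide, 5 mm thick, 68 mm high; its back face (x = 0) looks to +x. In place that face lies against the rail, the foot on the board, the axes parallel to the shelf's.
- slot (a point): Centre of the slot that goes right through the foot, on its underside, 74 mm from the bracket's origin towards -x. The slot is 9 mm wide (y) and 26 mm long (x). In place the stud stands in the middle of the slot, so on the stud the bracket can slide about 10 mm to and fro. Leaning on the foot makes it drag on the board, and that drag does not reach the rail.
- web_grip (a point): Point to grip from above: on the web, the 10 mm thick (y) wall on the bracket's middle line that joins foot and upright; 26 mm in front of the back face, 30 mm above the underside. The web is 46 mm high here; its edge slopes from 63 mm high at x = -12 mm to 9 mm at x = -56 mm. Fingers close along the bracket's y; the palm must clear the 68 mm high upright.
- tea_box: Red cardboard box, 69 x 133 mm, 66 mm high; a bystander. Origin: centre of the underside.
- spice_jar_a: Glass spice jar with red cap, 45 mm wide, 106 mm high, behind the shelf; a bystander. Origin: centre of the underside.
- spice_jar_b: A second such spice jar. Origin: centre of the underside.
- tin: Food tin 58 mm wide, 72 mm high, behind the shelf to the right (the nearer of two alike); a bystander. Origin: centre of the underside.

How it is judged:
On the way, in this order (a step that is already met when the one before it is completed fails the run):
1. the slot of the bracket is over the free stud and its foot lies flat on the board (horizontal distance between slot and stud below 0.013 m and z of each of slot, bracket in the frame of shelf below 0.0225 m and angle between bracket's own z axis and vertical below 0.06 rad), for 0.2 s.
2. the bracket is pressed against the rail with 5 to 18 N for 2 s without a break (contact force between bracket and rail between 5 and 18 N and x of bracket in the frame of rail above -0.0025 m and z of bracket in the frame of shelf below 0.0225 m), for 2 s.
At the end, for the whole second after the job is handed in: The gripper still holds the bracket: its slot is over the free stud (slot centre within 4 mm of the stud's axis), its foot flat on the board within 2.5 mm, square within 0.06 rad, its back face against the rail within 2.5 mm and pressed on it with 5 to 18 N, at rest (all of step 2 and contact force between the fingers and bracket above 2 N and horizontal distance between slot and stud below 0.004 m and z of bracket in the frame of shelf above 0.018 m and z of slot in the frame of shelf below 0.0225 m and angle between the x axis of bracket and the x axis of rail, either way round below 0.06 rad and angle between bracket's own z axis and vertical below 0.06 rad and linear speed of bracket below 0.01 m/s); the arm keeps its last pose, push and grip.
It fails at once if the rail is pressed with more than 40 N (contact force between bracket and rail above 40 N).
It fails at once if the tea box, a spice jar or the tin is moved more than 30 mm (distance of any of tea_box, spice_jar_a, spice_jar_b, tin from where it was at the start of the episode above 0.03 m).
It also fails if it takes over 72 s, if anything falls off the work surface, if the arm or the gripper's body presses on something with over 40 N, if the wrist force passes 120 N, or if a joint passes its speed limit or range.

## Robot

A 7-joint arm with a two-finger parallel gripper is mounted at the origin on a cart in front of the work surface, level with it; the furniture and walls round the work are solid. World frame = base frame: x ahead of the robot, y to its left, z up, the work surface at z = 0. Lengths are in m, angles in rad, forces in N, time in s.
With the tool pointing down it reaches from about 0.425 to 0.925 m from the base axis. Payload 6.8 kg.
Tool frame: the origin (TCP) lies on the centre line of the jaws, within the pads' length; the fingertips stand 14 mm ahead of it and the grasp point (between the pads) lies 5 mm behind it; z points along the fingers, y is the line along which they close (so a half turn about z gives the same grasp; the last joint's range is limited). The gripper opens to 85 mm and grips with 20 to 120 N. Pads are 22 mm wide; open, the fingers measure 114 mm over their backs; the gripper's body (76 mm by 85 mm) begins 54 mm behind the grasp point. The pads swing forward as they close: fully open they stand 13 mm farther back than shut.
Start: joints at [1.015, 0.477, 0.022, 1.555, -0.011, 1.109, -0.083], TCP at [0.292, -0.608, 0.245] pointing down, gripper open.
Joint ranges: [-2.96, 2.96], [-0.34, 2.1], [-1.41, 1.46], [0.24, 2.44], [-1.37, 4.51], [0.17, 1.92], [-2.96, 2.96]. Speed limits (rad/s): [2.39, 2.39, 3.14, 3.14, 3.14, 3.14, 3.14].

## Interface

Orientations are given as a unit quaternion [w, x, y, z].
In Python, from rig import * gives the robot as it stands. The module is installed in compiled form; this text tells all that it offers.
- The arm moves only by the tool carry_out, never from a script. Its argument "plan" is a list of rows, each a list of 7 numbers: the shift along the tool's x, y, z scaled (see below), then the turn, a rotation vector about the tool's x, y, z scaled (see below), then the closure, from 0 (fully open) to 1 (shut). A call has 1 to 8 rows; each row is the pose to reach, as a shift and turn from the pose commanded when the call began, along the tool's axes at that moment; what a row does not reach only later rows make up. The controller multiplies each number of a shift by 0.25 m and each number of a turn by pi/2 rad. A row lasts 1/8 s, in which the tool goes at most 62.5 mm and 10.7 degrees, less where a joint would pass 70% of its speed; a pose out of reach is approached as far as the arm can. A call with a number of a shift or a turn outside -1 to 1 is refused whole. A call with a gripper value outside its range is refused whole. The fingers move at their own pace and stop on an object; "squeeze" is the grip in N (left out, the last holds). Time passes only in rows, so rows that repeat a pose let the fingers close. It gives the time, the measured TCP pose, the force, the opening and the grip force at its end, in the units of the state.
- state(): the state, without advancing time (a new reading comes with each control period).
- get_image(name): name is "scene" or "top"; returns the picture (384x512x3 uint8, blue, green, red); there is no depth.
- camera_info(name): a dict with "camera_matrix" (3x3 intrinsics, pixels), "R" (3x3) and "t" (3): a world point X has camera coordinates R X + t. Camera axes: x right, y down, z forward; pixel columns grow to the right and rows downward; lengths in m; the calibration is good to about 2 mm. A picture is of the moment at which its call begins. camera_info takes no time and is no camera call.
- hand_in(): hands the job in; it is judged then, once.
The state is a dict: "time": time; "joints": joint angles; "joint_vel": joint speeds; "effort": joint torques, N m; "tcp_pos": TCP position; "tool_rot": TCP orientation; "ft_force": force on the tool from outside, world axes, zero at the start; "torque": the same for the moment, N m; "gripper_width": finger opening in m; "grip_force": force on a finger pad.
Only numpy, scipy, OpenCV 4.12 (cv2) and the standard library are available. Lean on these libraries where they do the work, as an engineer would, in place of code of your own. Each camera call takes 0.05 s, during which the arm holds its last target. There are 200 camera calls.

## Working session

There is one attempt and no reset: what is moved stays moved. The work goes in short steps, Python scripts to look and compute and a tool call to move; the robot and the scene stay as the last step left them, time stands still between calls to the robot, and variables do not carry over. Pictures are saved under pics/ and viewed, at most 10 in all, crops included, and the job is handed in when it is done.

Besides the shell and the picture viewer there is one more tool, called after "Request:" by a JSON object that holds its "fn" and its "kwargs". carry_out: Moves the arm, as the interface text tells. Shifts and turns lie within -1 to 1; 1 stands for 0.25 m of shift or pi/2 rad of turn. Its arguments: {"type":"object","properties":{"plan":{"type":"array","items":{"type":"array","items":{"type":"number","minimum":-1,"maximum":1}}},"squeeze":{"type":"number"}},"required":["plan"]}

```bash
mkdir -p pics
python3 - <<'E'
from rig import *
import cv2
for n in("scene","top"):
    cv2.imwrite(f"pics/{n}0.png",get_image(n)); c=camera_info(n); print(n,c)
print(state())
E
```

```text
scene {'camera_matrix': array([[476.37910885,   0.        , 254.7178663 ],
       [  0.        , 476.37910885, 188.42691462],
       [  0.        ,   0.        ,   1.        ]]), 'R': array([[-0.7175212 , -0.69636954,  0.01525754],
       [-0.44318899,  0.43953262, -0.78127754],
       [ 0.5373517 , -0.56734517, -0.62399729]]), 't': array([0.41265521, 0.34395049, 1.3122507 ])}
top {'camera_matrix': array([[445.6641934 ,   0.        , 256.73434386],
       [  0.        , 445.6641934 , 184.17199294],
       [  0.        ,   0.        ,   1.        ]]), 'R': array([[ 0.02154154, -0.99969948, -0.011701  ],
       [-0.99546583, -0.02036279, -0.09291469],
       [ 0.09264851,  0.01364947, -0.99560532]]), 't': array([-0.04564818,  0.65245009,  1.40243736])}
{'time': 0.1, 'joints': array([ 1.01488588,  0.47772938,  0.02236759,  1.55634421, -0.01148263,
        1.10928648, -0.08310741]), 'joint_vel': array([-6.64141880e-05, -2.86765084e-03, -1.40222466e-03, -2.53339706e-03,
        1.97580442e-03,  3.14552278e-04, -6.33771232e-04]), 'effort': array([ 5.37100175e-03, -5.97758746e+01,  1.61434550e+00, -2.81950629e+01,
        1.29489176e-02,  4.98755457e-03, -4.49666902e-05]), 'tcp_pos': array([ 0.29202627, -0.60800235,  0.24441893]), 'tool_rot': array([-7.79574082e-04,  9.75037636e-01,  2.22038142e-01, -2.52524849e-04]), 'ft_force': array([0.50888143, 0.45815654, 0.35192029]), 'torque': array([-0.01624865, -0.00381062, -0.01102844]), 'grip_force': 0.0, 'gripper_width': 0.0851572071461209}
```

View pics/scene0.png

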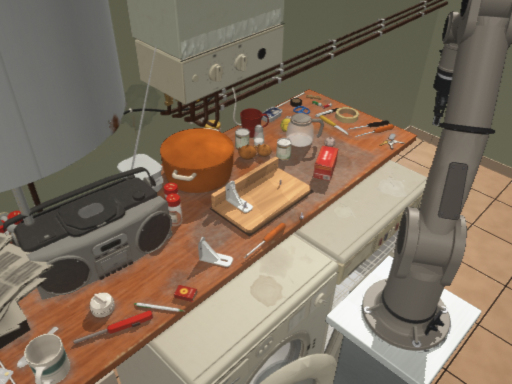

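View pics/top0.png

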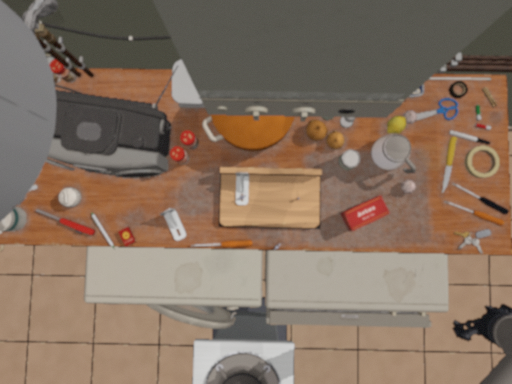

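The scene view shows the loose bracket at about (213,253), the board around (260,197), its twin at (238,197) and the free stud near (281,185). In the top view the loose bracket is at (175,224), the board spans (220..320, 168..228) and the stud is near (294,199). Next I'll enlarge both areas.

Run:
```python
import cv2,numpy as np
s=cv2.imread("pics/scene0.png");t=cv2.imread("pics/top0.png")
def crop(im,x,y,w,h,k,pos):
    c=cv2.resize(im[y:y+h,x:x+w],None,fx=k,fy=k,interpolation=cv2.INTER_CUBIC); out[pos[1]:pos[1]+h*k,pos[0]:pos[0]+w*k]=c
out=np.zeros((600,800,3),np.uint8)
crop(t,155,200,40,46,6,(0,0))      # loose, top
crop(t,212,160,112,74,5,(240,0))   # board, top (560x370)
crop(s,190,230,50,40,4,(0,380))
crop(s,205,150,112,44,5,(240,380))
cv2.imwrite("pics/c1.png",out)
```

```text
(no output)
```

View pics/c1.png

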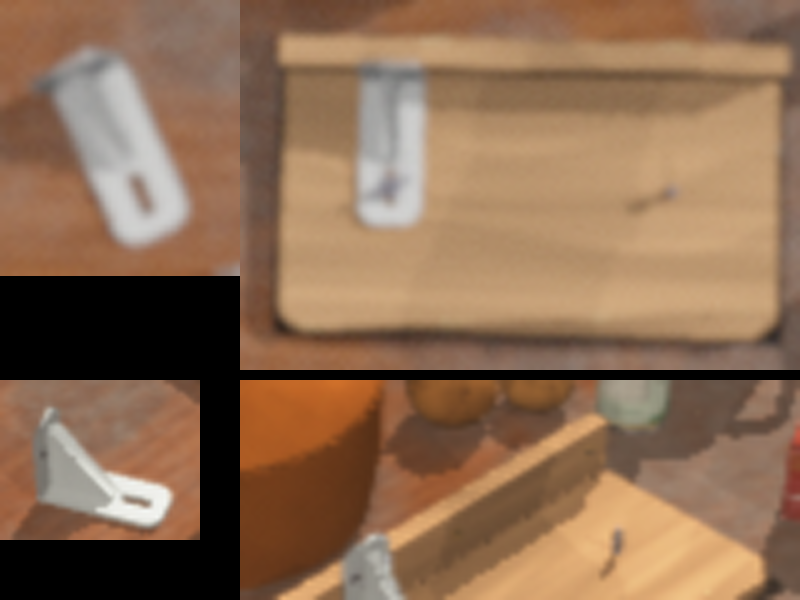

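The top crop shows the loose slot near pixel (178.4,232), with the upright end up and left (yaw about 23°). The stud tip is near (346.4-0,198) in full-image terms, to the right of the middle, and the board is nearly square to the world. Next I'll measure these by code.

```bash
cat > h.py <<'E'
import numpy as np,cv2
from rig import *
def ray(n,px,z):
    c=camera_info(n);K,R,t=c["camera_matrix"],c["R"],c["t"]
    d=R.T@np.linalg.solve(K,np.array([px[0],px[1],1.]));o=-R.T@t
    return o+d*(z-o[2])/d[2]
def proj(n,X):
    c=camera_info(n);p=c["camera_matrix"]@(c["R"]@np.array(X)+c["t"]);return p[:2]/p[2]
def tri(p,q):  # scene px, top px
    P=[camera_info(n)["camera_matrix"]@np.c_[camera_info(n)["R"],camera_info(n)["t"]] for n in("scene","top")]
    X=cv2.triangulatePoints(P[0],P[1],np.array(p,float),np.array(q,float)).ravel();return X[:3]/X[3]
E
python3 - <<'E'
from h import *
t=cv2.imread("pics/top0.png");hsv=cv2.cvtColor(t,cv2.COLOR_BGR2HSV).astype(int)
# loose bracket: low saturation, bright
m=((hsv[...,1]<60)&(hsv[...,2]>125)).astype(np.uint8)
def blob(x0,y0,x1,y1):
    mm=np.zeros_like(m);mm[y0:y1,x0:x1]=m[y0:y1,x0:x1]
    n,l,st,c=cv2.connectedComponentsWithStats(mm);i=1+np.argmax(st[1:,4]);return (l==i).astype(np.uint8),st[i]
for nm,box in(("loose",(155,200,195,246)),("twin",(225,170,260,212))):
    b,st=blob(*box);cs,h=cv2.findContours(b,cv2.RETR_CCOMP,cv2.CHAIN_APPROX_NONE)
    o=max(cs,key=len);r=cv2.minAreaRect(o);print(nm,st,r)
    for p in cv2.boxPoints(r):print(p,ray("top",p,.005 if nm=="loose" else .025)[:2].round(4))
g=cv2.cvtColor(t,cv2.COLOR_BGR2GRAY).astype(float)
# slot: dark weighted centroid
x0,y0,x1,y1=174,226,183,239
sl=g[y0:y1,x0:x1];print(sl.astype(int))
print(g[192:206,288:302].astype(int))
# board mask
bm=((hsv[...,0]>8)&(hsv[...,0]<25)&(hsv[...,1]>60)&(hsv[...,2]>135)).astype(np.uint8)
# edges by columns/rows gradient on top image
def fit(rows,axis):
    P=[]
    for a in rows:
        (lo,hi),line=axis[1],(g[:,a] if axis[0]=='v' else g[a,:])
        d=np.abs(np.gradient(cv2.GaussianBlur(line.reshape(-1,1),(1,3),0).ravel()))[lo:hi]
        k=np.arange(lo,hi);c=(d**2*k).sum()/(d**2).sum();P.append((a,c) if axis[0]=='v' else (c,a))
    return np.array(P)
for nm,rng,ax,z in(("left",range(180,220,4),('h',(216,225)),.02),("right",range(182,220,4),('h',(315,325)),.02),("front",range(232,312,8),('v',(222,232)),.02),("railback",range(224,318,8),('v',(164,171)),.065),("railfront",range(262,318,6),('v',(171,178)),.065)):
    W=np.array([ray("top",p,z)[:2] for p in fit(rng,ax)])
    ang=(np.polyfit(W[:,1],W[:,0],1) if ax[0]=='v' else np.polyfit(W[:,0],W[:,1],1))
    print(nm,W.mean(0).round(4),np.median(W,0).round(4),'slope',ang[0].round(4))
E
```

```text
loose [163 208  24  33 455] ((174.4754180908203, 223.72950744628906), (34.0123405456543, 14.257697105407715), 66.37062072753906)
[161.12788 211.00656] [0.5614 0.2782]
[174.19017 205.29181] [0.5809 0.2363]
[187.82295 236.45245] [0.4809 0.1881]
[174.76067 242.1672 ] [0.4616 0.2298]
twin [235 172  15  34 415] ((241.88238525390625, 188.47061157226562), (13.508502006530762, 33.29560470581055), 2.726310968399048)
[234.34392 204.7783 ] [0.5858 0.0387]
[235.92763 171.52037] [0.6935 0.0363]
[249.42085 172.16292] [ 0.6923 -0.0074]
[247.83714 205.42085] [ 0.5846 -0.0048]
[[184 183 185 194 201 205 205 200 182]
 [188 190 192 197 201 204 205 203 193]
 [192 193 189 185 191 200 205 205 199]
 [201 194 173 155 165 190 202 207 204]
 [205 196 171 135 141 177 198 206 206]
 [206 200 181 145 132 163 194 203 206]
 [206 205 191 161 133 150 184 201 206]
 [205 206 199 177 144 139 172 197 204]
 [203 207 204 189 159 139 166 194 205]
 [199 206 206 198 180 165 179 198 206]
 [194 205 206 205 196 192 198 204 207]
 [189 202 206 207 206 205 204 203 197]
 [174 196 204 207 205 203 197 190 177]]
[[163 161 163 164 167 170
[... 379 characters left out ...]
156 158]
 [153 151 150 147 146 145 144 137 130 129 140 151 156 158]
 [147 143 138 132 129 134 140 142 141 145 151 154 157 159]
 [149 137 131 127 129 140 150 156 157 158 160 160 162 162]
 [151 144 138 138 145 154 162 165 165 164 166 166 166 166]
 [156 153 153 154 159 165 166 168 169 168 167 168 168 169]
 [158 157 159 161 164 167 168 168 169 168 167 169 168 168]
 [158 159 159 162 166 167 168 169 169 169 168 168 168 169]]
left [0.607  0.0857] [0.6069 0.0858] slope -0.0112
right [ 0.6072 -0.2332] [ 0.6071 -0.2332] slope -0.004
front [ 0.5198 -0.0708] [ 0.5198 -0.0708] slope 0.0026
railback [ 0.7036 -0.0666] [ 0.7036 -0.0667] slope 0.0019
railfront [ 0.6854 -0.133 ] [ 0.6855 -0.133 ] slope 0.0019
```

```bash
cat >> h.py <<'E'
from scipy.spatial.transform import Rotation as Ro
def pose():
    s=state();q=s["tool_rot"];return s["tcp_pos"],Ro.from_quat([*q[1:],q[0]]),s
def move(p,yaw):  # numbers to reach TCP p, tool down, tool x at yaw
    x,R,s=pose();T=Ro.from_matrix([[np.cos(yaw),np.sin(yaw),0],[np.sin(yaw),-np.cos(yaw),0],[0,0,-1]])
    return (R.inv().apply(np.array(p)-x)/.25).round(4),((R.inv()*T).as_rotvec()/(np.pi/2)).round(4)
E
python3 - <<'E'
from h import *
g=cv2.cvtColor(cv2.imread("pics/top0.png"),cv2.COLOR_BGR2GRAY).astype(float)
def cen(x0,y0,x1,y1,th):
    w=np.clip(th-g[y0:y1,x0:x1],0,None);yy,xx=np.mgrid[y0:y1,x0:x1]
    c=np.array([(w*xx).sum(),(w*yy).sum()])/w.sum()
    C=np.cov(np.c_[xx.ravel(),yy.ravel()].T,aweights=w.ravel());v=np.linalg.eigh(C)[1][:,1];return c,v
c,v=cen(175,227,182,237,180)
a=ray("top",c,.004);d=ray("top",c-v*np.sign(v[1])*3,.004)-a;yaw=np.arctan2(d[1],d[0])
print("slot",c,a,"yaw",np.degrees(yaw))
for yw in(yaw,np.radians(25.9)):print(yw,"grip",a[:2]+.048*np.array([np.cos(yw),np.sin(yw)]))
c,v=cen(295,196,300,201,145);print("stud tip",c,ray("top",c,.040),ray("top",c,.032), "expected base", proj("top",[.6115,-.1637,.02]),proj("top",[.6115,-.1637,.044]))
print(pose()[0],pose()[1].as_euler('xyz'))
gr=a[:2]+.048*np.array([np.cos(.44),np.sin(.44)])
print(move([.55,-.15,.245],.44),move([*gr,.2],.44),gr)
E
```

```text
slot [178.0655106  231.72061657] [0.49541245 0.2205326  0.004     ] yaw 25.26564278732415
0.44096865427156384 grip [0.53882071 0.24101975]
0.4520402762665313 grip [0.53859123 0.24149909]
stud tip [296.51948052 198.75324675] [ 0.60838573 -0.15953868  0.04      ] [ 0.6088819  -0.16014896  0.032     ] expected base [297.34537108 198.18996167] [297.94352936 197.72369586]
[ 0.29202627 -0.60800235  0.24441893] [-3.13996028e+00  1.46252101e-04  4.47808864e-01]
(array([ 1.7234e+00, -1.2046e+00, -6.0000e-04]), array([-0.001 ,  0.0001,  0.005 ])) (array([ 2.3603, -2.6333,  0.1816]), array([-0.001 ,  0.0001,  0.005 ])) [0.53884053 0.2409777 ]
```

Request:
{"fn": "carry_out", "kwargs": {"plan": [[0.16,-0.11,0,0,0,0,0],[0.33,-0.22,0,0,0,0,0],[0.5,-0.34,0,0,0,0,0],[0.67,-0.46,0,0,0,0,0],[0.84,-0.58,0,0,0,0,0],[1,-0.7,0,0,0,0,0]]}}

```text
time: 0.85
tcp_pos: [0.4424, -0.3406, 0.2451]
tool_rot: [-0.0, 0.975, 0.222, -0.0]
ft_force: [0.7, 0.0, -0.2]
gripper_width: 0.0853
grip_force: 0.0
```

Request:
{"fn": "carry_out", "kwargs": {"plan": [[0.14,-0.14,0,0,0,0,0],[0.28,-0.28,0,0,0,0,0],[0.42,-0.42,0,0,0,0,0],[0.56,-0.58,0,0,0,0,0],[0.7,-0.74,0,0,0,0,0],[0.8,-0.9,0,0,0,0,0],[0.85,-1,0,0,0,0,0]]}}

```text
time: 1.72
tcp_pos: [0.5251, -0.0221, 0.2451]
tool_rot: [-0.0, 0.975, 0.224, -0.0]
ft_force: [-0.6, 0.1, 0.5]
gripper_width: 0.0854
grip_force: 0.0
```

Run:
```python
from h import *
print(pose()[0],move([.5388,.241,.13],.445),state()["time"])
```

```text
[ 0.52512113 -0.02209391  0.24507651] (array([ 0.5079, -0.9229,  0.4611]), array([-0.0005, -0.    ,  0.0038])) 1.725
```

Request:
{"fn": "carry_out", "kwargs": {"plan": [[0.1,-0.18,0.05,0,0,0,0],[0.2,-0.36,0.1,0,0,0,0],[0.3,-0.54,0.15,0,0,0,0],[0.4,-0.72,0.2,0,0,0,0],[0.5,-0.9,0.3,0,0,0,0],[0.508,-0.923,0.4,0,0,0,0],[0.508,-0.923,0.461,0,0,0,0],[0.508,-0.923,0.461,0,0,0,0]]}}

```text
time: 2.72
tcp_pos: [0.5392, 0.2362, 0.1288]
tool_rot: [0.001, 0.975, 0.221, -0.001]
ft_force: [0.6, -0.2, 0.6]
gripper_width: 0.0857
grip_force: 0.0
```

Run:
```python
from h import *
print(pose()[0],move([.5388,.241,.025],.445),state()["time"])
out=np.zeros((600,800,3),np.uint8)
s=get_image("scene");t=get_image("top")
out[:,:400]=cv2.resize(s[190:290,175:242],(400,600),interpolation=3);out[:,400:]=cv2.resize(t[190:250,150:190],(400,600),interpolation=3);cv2.imwrite("pics/c2.png",out)
```

```text
[0.5392308  0.23620746 0.12884492] (array([ 0.0079, -0.0183,  0.4153]), array([0.0005, 0.0019, 0.0009])) 2.725
```

View pics/c2.png

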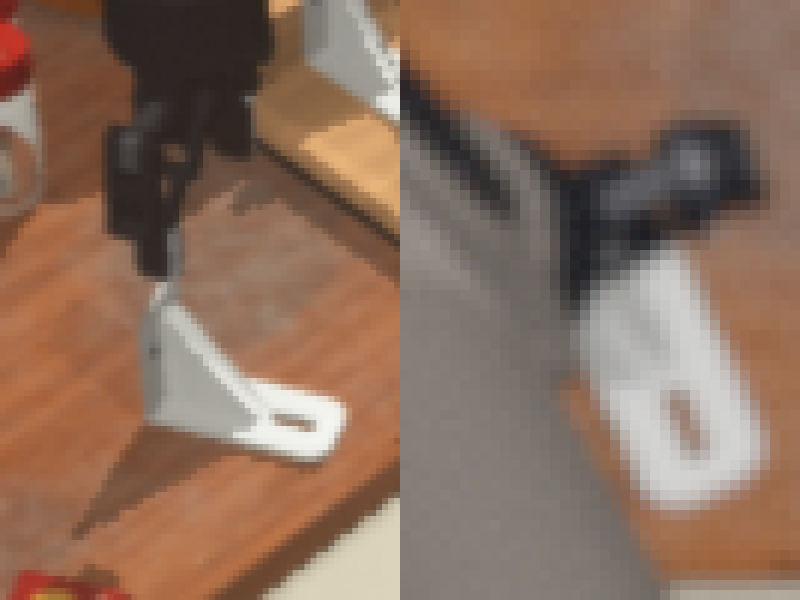

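The scene crop shows the gripper above the bracket's upright. In the top crop the right finger shows at about pixel (180,207) and the slot at (179,232). I'll check the finger against its prediction.

Run:
```python
from h import *
x,R,s=pose()
for v in([0,0,0],[0,.05,0],[0,.05,-.05],[0,.05,.0],[0,-.05,-.05]):
    X=x+R.apply(v);print(v,proj("top",X).round(1),proj("scene",X).round(1))
# bracket web grip & upright top predicted
y=.445;o=np.array([.4954,.2205])
for d,z in((.074,.068),(.048,.030),(.0,.005),(-.024,.005)):
    X=[o[0]+d*np.cos(y),o[1]+d*np.sin(y),z];print(d,proj("top",X).round(1),proj("scene",X).round(1))
```

```text
[0, 0, 0] [165.2 217. ] [207.3 225. ]
[0, 0.05, 0] [180.6 210. ] [213.9 214.2]
[0, 0.05, -0.05] [177.4 209.4] [213.2 201.4]
[0, 0.05, 0.0] [180.6 210. ] [213.9 214.2]
[0, -0.05, -0.05] [145.4 223.8] [199.4 223.4]
0.074 [164.9 210.2] [199.6 239.3]
0.048 [170.6 218.1] [208.1 250.3]
0.0 [178.  231.7] [223.1 259.8]
-0.024 [180.9 238.5] [230.5 261.8]
```

Request:
{"fn": "carry_out", "kwargs": {"plan": [[0.004,-0.01,0.12,0,0,0,0],[0.008,-0.018,0.24,0,0,0,0.2],[0.008,-0.018,0.34,0,0,0,0.3],[0.008,-0.018,0.41,0,0,0,0.4],[0.008,-0.018,0.415,0,0,0,0.4],[0.008,-0.018,0.415,0,0,0,0.4]]}}

```text
time: 3.58
tcp_pos: [0.5404, 0.243, 0.0273]
tool_rot: [-0.0, 0.975, 0.222, 0.001]
ft_force: [0.9, 0.2, 0.3]
gripper_width: 0.0515
grip_force: 0.0
```

Run:
```python
from h import *
print(pose()[0],move([.5388,.241,.025],.445),state()["ft_force"])
```

```text
[0.54035735 0.24298122 0.02727575] (array([-0.0091,  0.0044,  0.0091]), array([ 0.    , -0.001 ,  0.0015])) [0.87027089 0.2403444  0.32249496]
```

Request:
{"fn": "carry_out", "kwargs": {"plan": [[-0.008,0.004,0.006,0,0,0,0.4],[-0.008,0.004,0.006,0,0,0,0.7],[-0.008,0.004,0.006,0,0,0,1],[-0.008,0.004,0.006,0,0,0,1],[-0.008,0.004,0.006,0,0,0,1],[-0.008,0.004,0.006,0,0,0,1],[-0.008,0.004,0.006,0,0,0,1],[-0.008,0.004,0.006,0,0,0,1]], "squeeze": 70}}

```text
time: 4.58
tcp_pos: [0.5385, 0.2413, 0.0252]
tool_rot: [-0.0, 0.975, 0.222, 0.0]
ft_force: [-0.1, -0.1, 5.0]
gripper_width: 0.0089
grip_force: 68.8
```

Run:
```python
from h import *
print(pose()[0],pose()[1].as_euler('xyz'),move([.5388,.241,.025],.445),state()["ft_force"],state()["torque"])
g=get_image("top");cv2.imwrite("pics/gr_t.png",g);cv2.imwrite("pics/gr_s.png",get_image("scene"))
```

```text
[0.53849081 0.2413144  0.02520139] [-3.14152324e+00 -7.04737200e-04  4.47852592e-01] (array([0.0006, 0.0017, 0.0008]), array([-0.    , -0.0004,  0.0018])) [-0.08378211 -0.08453974  5.03837324] [-0.06742645  0.20027635 -0.01032992]
```

Request:
{"fn": "carry_out", "kwargs": {"plan": [[0,0,-0.1,0,0,0,1],[0,0,-0.25,0,0,0,1],[0,0,-0.4,0,0,0,1],[0,0,-0.5,0,0,0,1],[0,0,-0.54,0,0,0,1],[0,0,-0.54,0,0,0,1]]}}

```text
time: 5.42
tcp_pos: [0.5382, 0.2409, 0.1596]
tool_rot: [0.0, 0.975, 0.222, 0.0]
ft_force: [-0.2, -0.8, -2.2]
gripper_width: 0.0093
grip_force: 68.1
```

Run:
```python
from h import *
print(pose()[0],move([.6535,-.162,.16],-.003),state()["ft_force"],state()["torque"])
```

```text
[0.53815638 0.24085386 0.15956028] (array([-2.8160e-01,  1.6523e+00, -1.5000e-03]), array([ 1.000e-04, -0.000e+00,  2.869e-01])) [-0.18999937 -0.7567294  -2.22397346] [-0.01428151 -0.03614904 -0.00532433]
```

Request:
{"fn": "carry_out", "kwargs": {"plan": [[-0.02,0.1,0,0,0,0.03,1],[-0.04,0.25,0,0,0,0.07,1],[-0.07,0.42,0,0,0,0.12,1],[-0.1,0.6,0,0,0,0.17,1],[-0.13,0.76,0,0,0,0.22,1],[-0.15,0.88,0,0,0,0.26,1],[-0.16,0.95,0,0,0,0.287,1],[-0.16,0.95,0,0,0,0.287,1]]}}

```text
time: 6.42
tcp_pos: [0.6051, 0.0086, 0.1594]
tool_rot: [0.0, 1.0, -0.002, -0.0]
ft_force: [-1.0, 0.8, -1.2]
gripper_width: 0.0091
grip_force: 68.1
```

Run:
```python
from h import *
print(pose()[0],move([.6535,-.162,.16],-.003),state()["ft_force"])
```

```text
[0.60508545 0.00863432 0.1594048 ] (array([ 0.197 ,  0.6816, -0.0023]), array([ 0.0001,  0.0003, -0.0012])) [-1.02853238  0.78010357 -1.19923368]
```

Request:
{"fn": "carry_out", "kwargs": {"plan": [[0.04,0.12,0,0,0,0,1],[0.08,0.28,0,0,0,0,1],[0.13,0.45,0,0,0,0,1],[0.17,0.6,0,0,0,0,1],[0.197,0.68,0.1,0,0,-0.001,1],[0.197,0.682,0.2,0,0,-0.001,1],[0.197,0.682,0.26,0,0,-0.001,1],[0.197,0.682,0.26,0,0,-0.001,1]]}}

```text
time: 7.42
tcp_pos: [0.6531, -0.1588, 0.0936]
tool_rot: [-0.001, 1.0, 0.001, -0.001]
ft_force: [-0.4, 0.3, -1.2]
gripper_width: 0.0091
grip_force: 68.3
```

Run:
```python
from h import *
s=get_image("scene");t=get_image("top");cv2.imwrite("pics/ab_s.png",s);cv2.imwrite("pics/ab_t.png",t)
p=pose()[0];print(p,move([.6535,-.162,.095],-.003))
sl=p+[-.048,0,-.025];print("slot px",proj("top",sl),proj("scene",sl),"stud px",[proj(n,[.6112,-.1632,z]).round(1) for n in("top","scene") for z in(.02,.044)])
out=np.zeros((600,800,3),np.uint8)
out[:,:400]=cv2.resize(s[140:215,245:295],(400,600),interpolation=3);out[:,400:]=cv2.resize(t[160:220,275:315],(400,600),interpolation=3);cv2.imwrite("pics/c3.png",out)
```

```text
[ 0.65439246 -0.15979459  0.09555562] (array([-0.0036,  0.0088,  0.0022]), array([-0.0003, -0.0006,  0.002 ]))
slot px [297.35150447 198.80206975] [280.14062979 174.24509389] stud px [array([297.2, 198.3]), array([297.8, 197.8]), array([279.1, 184.5]), array([279.4, 179.2])]
```

View pics/c3.png

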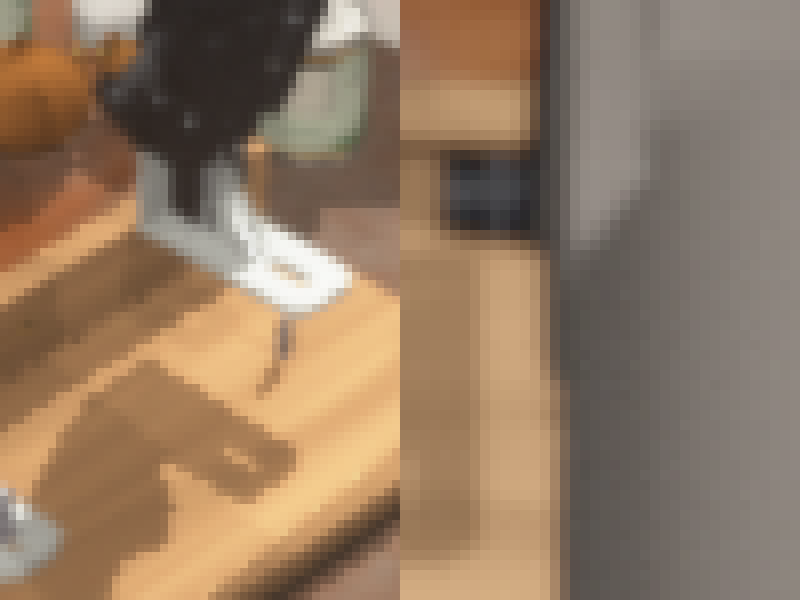

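The scene crop shows the slot hole at about pixel (280.8,173.5) and the stud from (280.4,179) to (280.1,184), just below it. I'll refine both to sub-pixel.

Run:
```python
from h import *
g0=cv2.cvtColor(cv2.imread("pics/scene0.png"),cv2.COLOR_BGR2GRAY).astype(int);im=cv2.imread("pics/ab_s.png");g1=cv2.cvtColor(im,cv2.COLOR_BGR2GRAY).astype(int)
print(g0[175:190,274:288]);print(im[169:179,273:291,0].astype(int))
t0=cv2.cvtColor(cv2.imread("pics/top0.png"),cv2.COLOR_BGR2GRAY).astype(int)
for z in(.02,.03,.04,.044):print(z,proj("scene",[.6112,-.1632,z]).round(2),proj("top",[.6112,-.1632,z]).round(2))
p=np.array([.65439,-.15979,.09556]);print(proj("scene",p+[-.048,0,-.0225]),proj("scene",p+[-.035,0,-.0225]),proj("scene",p+[-.061,0,-.0225]))
gm=cv2.cvtColor(cv2.imread("pics/gr_t.png"),cv2.COLOR_BGR2GRAY).astype(int)
w=np.clip(180-gm[227:237,175:182],0,None);yy,xx=np.mgrid[227:237,175:182];c=[(w*xx).sum()/w.sum(),(w*yy).sum()/w.sum()];print("slot gripped",c,ray("top",c,.004))
```

```text
[[166 178 179 181 183 184 186 187 187 186 184 184 186 187]
 [177 181 182 183 183 186 188 188 186 186 185 187 187 187]
 [181 182 182 184 186 188 189 190 188 186 186 186 186 187]
 [182 182 184 187 190 190 190 190 187 185 185 185 186 187]
 [183 185 188 190 192 189 180 184 184 183 184 185 186 185]
 [185 188 190 193 193 170 140 157 177 182 183 183 184 183]
 [184 188 191 193 192 155 124 149 175 181 182 182 182 182]
 [191 188 188 187 187 158 117 141 171 179 180 180 184 188]
 [194 194 192 186 181 148 111 145 172 178 180 185 189 192]
 [193 192 191 190 186 148 130 162 177 181 187 191 193 194]
 [188 190 190 188 175 142 161 176 183 188 190 192 192 193]
 [183 182 184 177 143 130 168 183 188 190 191 192 192 193]
 [179 176 172 160 129 134 175 188 189 190 191 192 194 196]
 [174 170 164 134 129 162 182 188 190 190 192 194 197 197]
 [169 167 165 144 162 175 180 186 189 193 195 197 195 192]]
[[153 169 228 225 208 233 238 224 176 127  97 102 109 111 109 107 104 102]
 [156 153 175 224 217 231 241 242 240 226 178 140 120 113 113 110 108 109]
 [165 157 168 229 211 233 240 242 244 244 241 218 172 133 115 11
[... 182 characters left out ...]
 243 232 200 174 174 214 242 246 246 243 213 146 111]
 [116 153 199 232 240 244 244 242 233 207 219 242 246 244 240 197 143 128]
 [112 125 143 164 202 234 242 245 245 244 244 245 242 222 178 143 131 131]
 [120 124 126 131 148 182 222 238 242 243 243 240 219 168 139 131 131 131]
 [117 121 124 125 130 140 155 185 208 212 207 177 149 134 131 130 129 127]]
0.02 [279.1  184.47] [297.19 198.28]
0.03 [279.23 182.29] [297.43 198.09]
0.04 [279.36 180.09] [297.68 197.89]
0.044 [279.41 179.2 ] [297.78 197.81]
[280.1747012  173.67900098] [277.44039124 172.11605183] [282.93180198 175.25497751]
slot gripped [np.float64(177.18939393939394), np.float64(232.97424242424242)] [0.49130522 0.22322891 0.004     ]
```

Request:
{"fn": "carry_out", "kwargs": {"plan": [[0,0.0135,0.03,0,0,0.001,1],[0,0.0135,0.06,0,0,0.001,1],[0,0.0135,0.09,0,0,0.001,1],[0,0.0135,0.11,0,0,0.001,1],[0,0.0135,0.125,0,0,0.001,1],[0,0.0135,0.125,0,0,0.001,1]]}}

```text
time: 8.28
tcp_pos: [0.6536, -0.1643, 0.0632]
tool_rot: [-0.0, 1.0, -0.001, -0.0]
ft_force: [-0.0, 0.3, -1.6]
gripper_width: 0.0091
grip_force: 68.3
```

Run:
```python
from h import *
s=get_image("scene");cv2.imwrite("pics/lo_s.png",s)
p=pose()[0];print(p,move([.6535,-.1632,.048],-.003),state()["ft_force"],state()["torque"])
cv2.imwrite("pics/c4.png",cv2.resize(s[155:200,250:310],(800,600),interpolation=3))
```

```text
[ 0.65374775 -0.16437065  0.06351294] (array([-0.001 , -0.0047,  0.0621]), array([-0.,  0.,  0.])) [-0.8351527   0.24748744 -1.36667843] [ 0.01435112  0.031624   -0.01317959]
```

View pics/c4.png

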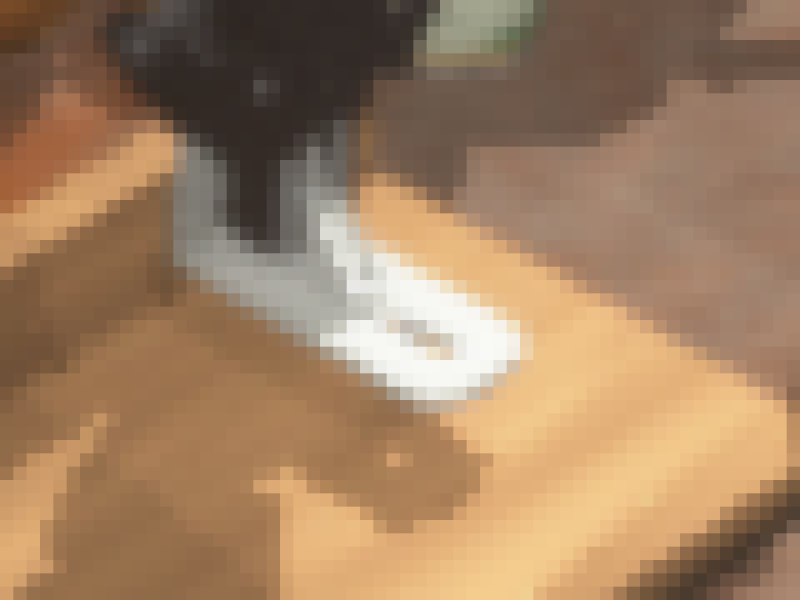

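The slot shows a grey stud at its rail end, around crop (410,325). The underside is below the stud tip and there is no contact force, so the stud is in the slot. Next I'll lower to the board.

Request:
{"fn": "carry_out", "kwargs": {"plan": [[0,-0.002,0.015,0,0,0,1],[0,-0.002,0.03,0,0,0,1],[0,-0.002,0.045,0,0,0,1],[0,-0.002,0.06,0,0,0,1],[0,-0.002,0.067,0,0,0,1],[0,-0.002,0.067,0,0,0,1]]}}

```text
time: 9.07
tcp_pos: [0.6536, -0.1639, 0.0466]
tool_rot: [-0.0, 1.0, -0.002, -0.0]
ft_force: [-0.5, -0.4, -1.5]
gripper_width: 0.009
grip_force: 68.3
```

Run:
```python
from h import *
p=pose()[0];print(p,move([.6535,-.1632,.045],-.003),state()["ft_force"],state()["torque"])
```

```text
[ 0.65362214 -0.16388725  0.04662944] (array([-0.0005, -0.0027,  0.0065]), array([-0.    ,  0.0002, -0.    ])) [-0.50073067 -0.38381286 -1.46962328] [0.02040898 0.03027494 0.05416646]
```

Request:
{"fn": "carry_out", "kwargs": {"plan": [[0,0,0.002,0,0,0,1],[0,0,0.004,0,0,0,1],[0,0,0.004,0,0,0,1],[0,0,0.004,0,0,0,1]]}}

```text
time: 9.57
tcp_pos: [0.6538, -0.1639, 0.0459]
tool_rot: [0.0, 1.0, -0.002, 0.0]
ft_force: [0.2, 0.5, -1.5]
gripper_width: 0.0086
grip_force: 68.3
```

Request:
{"fn": "carry_out", "kwargs": {"plan": [[0,0,0.001,0,0,0,1],[0,0,0.002,0,0,0,1],[0,0,0.002,0,0,0,1],[0,0,0.002,0,0,0,1]]}}

```text
time: 10.07
tcp_pos: [0.6538, -0.1639, 0.0453]
tool_rot: [0.0, 1.0, -0.002, 0.0]
ft_force: [-0.1, -0.4, -1.4]
gripper_width: 0.0091
grip_force: 68.4
```

Request:
{"fn": "carry_out", "kwargs": {"plan": [[0,0,0.001,0,0,0,1],[0,0,0.002,0,0,0,1],[0,0,0.002,0,0,0,1],[0,0,0.002,0,0,0,1]]}}

```text
time: 10.58
tcp_pos: [0.6537, -0.1639, 0.0453]
tool_rot: [0.0, 1.0, -0.002, 0.0]
ft_force: [-3.3, 0.2, 5.4]
gripper_width: 0.0095
grip_force: 69.0
```

Run:
```python
from h import *
for i in range(3):
    s=get_image("scene");st=state();print(st["tcp_pos"],st["ft_force"],st["torque"])
```

```text
[ 0.6537375  -0.16388329  0.04527969] [-2.45730308  1.51568167  6.34730367] [ 0.12112149  0.56682023 -0.01094106]
[ 0.65372498 -0.16395475  0.04529262] [-2.55849835  0.46878599  6.16704056] [0.14852684 0.53869336 0.0096824 ]
[ 0.65373777 -0.16390716  0.0452935 ] [-2.80856949  0.42895422  6.32219246] [ 0.14830368  0.58360076 -0.01191078]
```

Request:
{"fn": "carry_out", "kwargs": {"plan": [[0,0,0,0,-0.003,0,1],[0,0,0,0,-0.006,0,1],[0,0,0,0,-0.006,0,1],[0,0,0,0,-0.006,0,1]]}}

```text
time: 11.22
tcp_pos: [0.654, -0.1639, 0.0454]
tool_rot: [0.0, 1.0, -0.002, -0.004]
ft_force: [-3.2, 0.2, 5.1]
gripper_width: 0.0093
grip_force: 69.3
```

Run:
```python
from h import *
for i in range(3):
    s=get_image("scene");st=state();print(st["tcp_pos"],st["ft_force"],st["torque"],pose()[1].as_euler('xyz'))
```

```text
[ 0.65395322 -0.16391528  0.04541307] [-3.43350414  0.61779826  6.5131051 ] [ 0.11974894  0.49312431 -0.01528194] [ 3.14150174e+00  8.90216553e-03 -3.10406218e-03]
[ 0.6539347  -0.16388749  0.04541153] [-2.78736786  0.66376344  5.45436937] [ 0.17119364  0.44326902 -0.02229043] [ 3.14150025e+00  8.93523051e-03 -3.04719377e-03]
[ 0.65398136 -0.16394777  0.04547297] [-3.063424   -0.66933282  6.59598969] [0.12237859 0.46445532 0.02034347] [ 3.14144230e+00  8.81022064e-03 -3.06301314e-03]
```

Request:
{"fn": "carry_out", "kwargs": {"plan": [[0,0,-0.001,0,0,0,1],[0.004,0,-0.001,0,0,0,1],[0.007,0,-0.001,0,0,0,1],[0.01,0,-0.001,0,0,0,1],[0.012,0,-0.001,0,0,0,1],[0.012,0,-0.001,0,0,0,1]]}}

```text
time: 12.12
tcp_pos: [0.6557, -0.1642, 0.0455]
tool_rot: [0.0, 1.0, -0.002, -0.006]
ft_force: [-6.5, 0.7, 9.6]
gripper_width: 0.009
grip_force: 69.9
```

```bash
cat > m.py <<'E'
from h import *
A=[]
for i in range(4):
    get_image("scene");st=state();A.append(np.r_[st["tcp_pos"]*1e3,st["ft_force"],st["torque"]])
print(np.mean(A,0).round(2),pose()[1].as_euler('xyz').round(4),st["time"])
E
python3 m.py
```

```text
[ 6.5574e+02 -1.6418e+02  4.5480e+01 -6.0600e+00  6.9000e-01  9.2700e+00
  1.3000e-01  1.2200e+00  0.0000e+00] [ 3.1413  0.0115 -0.0034] 12.325
```

Request:
{"fn": "carry_out", "kwargs": {"plan": [[0,0,-0.001,0,0.003,0,1],[0,0,-0.002,0,0.006,0,1],[0,0,-0.002,0,0.006,0,1],[0,0,-0.002,0,0.006,0,1]]}}

```text
time: 12.82
tcp_pos: [0.6567, -0.164, 0.0453]
tool_rot: [0.0, 1.0, -0.002, -0.0]
ft_force: [-1.4, -0.1, 0.2]
gripper_width: 0.009
grip_force: 68.7
```

```bash
python3 m.py
```

```text
[ 6.5689e+02 -1.6387e+02  4.5310e+01 -2.2000e-01 -8.0000e-02 -1.1600e+00
 -4.0000e-02  2.0000e-02 -1.0000e-02] [-3.1414e+00 -3.0000e-04 -2.9000e-03] 13.025
```

Request:
{"fn": "carry_out", "kwargs": {"plan": [[0.002,0,0,0,0,0,1],[0.004,0,0,0,0,0,1],[0.006,0,0,0,0,0,1],[0.006,0,0,0,0,0,1]]}}

```text
time: 13.52
tcp_pos: [0.6583, -0.1639, 0.0455]
tool_rot: [-0.0, 1.0, -0.001, 0.0]
ft_force: [0.7, 0.3, -1.8]
gripper_width: 0.0086
grip_force: 68.5
```

```bash
python3 m.py
```

```text
[ 6.5824e+02 -1.6391e+02  4.5530e+01 -2.1000e-01  2.2000e-01 -1.5400e+00
 -0.0000e+00  1.0000e-02  0.0000e+00] [ 3.1416e+00 -1.0000e-04 -3.1000e-03] 13.725
```

Request:
{"fn": "carry_out", "kwargs": {"plan": [[0.002,0,0,0,0,0,1],[0.004,0,0,0,0,0,1],[0.004,0,0,0,0,0,1]]}}

```text
time: 14.1
tcp_pos: [0.6586, -0.1639, 0.0454]
tool_rot: [-0.0, 1.0, -0.002, -0.001]
ft_force: [-3.6, 0.1, 0.3]
gripper_width: 0.0086
grip_force: 68.5
```

Request:
{"fn": "carry_out", "kwargs": {"plan": [[0.002,0,0,0,0,0,1],[0.003,0,0,0,0,0,1],[0.003,0,0,0,0,0,1]]}}

```text
time: 14.48
tcp_pos: [0.6586, -0.1639, 0.0453]
tool_rot: [-0.0, 1.0, -0.002, -0.001]
ft_force: [-6.9, -0.5, 3.1]
gripper_width: 0.0092
grip_force: 68.9
```

```bash
python3 m.py
```

```text
[ 6.5857e+02 -1.6396e+02  4.5330e+01 -6.7100e+00  5.2000e-01  3.1900e+00
  1.2000e-01  1.1600e+00  7.0000e-02] [-3.1416e+00  2.8000e-03 -3.1000e-03] 14.675
```

Request:
{"fn": "carry_out", "kwargs": {"plan": [[0.002,0,0,0,0,0,1],[0.004,0,-0.001,0,0,0,1],[0.004,0,-0.001,0,0,0,1],[0.004,0,-0.001,0,0,0,1]]}}

```text
time: 15.18
tcp_pos: [0.6586, -0.164, 0.0454]
tool_rot: [-0.0, 1.0, -0.002, -0.002]
ft_force: [-8.3, 1.2, 4.0]
gripper_width: 0.0089
grip_force: 69.1
```

```bash
python3 m.py
```

```text
[ 6.5856e+02 -1.6397e+02  4.5350e+01 -9.5300e+00  3.9000e-01  3.9200e+00
  1.2000e-01  1.6400e+00  1.1000e-01] [-3.1415  0.005  -0.0032] 15.375
```

Request:
{"fn": "carry_out", "kwargs": {"plan": [[0.001,0,-0.0005,0,0,0,1],[0.003,0,-0.0015,0,0,0,1],[0.003,0,-0.0015,0,0,0,1],[0.003,0,-0.0015,0,0,0,1]]}}

```text
time: 15.88
tcp_pos: [0.6585, -0.164, 0.0454]
tool_rot: [-0.0, 1.0, -0.002, -0.003]
ft_force: [-10.7, 1.2, 4.8]
gripper_width: 0.0088
grip_force: 69.1
```

```bash
python3 m.py
```

```text
[ 6.5856e+02 -1.6398e+02  4.5410e+01 -1.0630e+01  7.7000e-01  4.0600e+00
  1.7000e-01  1.9100e+00  1.1000e-01] [-3.1414  0.0066 -0.0033] 16.075
```

Request:
{"fn": "carry_out", "kwargs": {"plan": [[0.001,0,-0.0005,0,0,0,1],[0.003,0,-0.001,0,0,0,1],[0.003,0,-0.001,0,0,0,1],[0.003,0,-0.001,0,0,0,1],[0.003,0,-0.001,0,0,0,1],[0.003,0,-0.001,0,0,0,1],[0.003,0,-0.001,0,0,0,1],[0.003,0,-0.001,0,0,0,1]]}}

```text
time: 17.08
tcp_pos: [0.6586, -0.164, 0.0454]
tool_rot: [-0.0, 1.0, -0.002, -0.004]
ft_force: [-13.3, 1.5, 5.1]
gripper_width: 0.0089
grip_force: 69.2
```

```bash
python3 m.py
python3 - <<'E'
from h import *
s=get_image("scene")
cv2.imwrite("pics/c5.png",cv2.resize(s[150:225,200:300],(800,600),interpolation=3))
E
```

```text
[ 6.5853e+02 -1.6399e+02  4.5400e+01 -1.2340e+01  1.3700e+00  5.2100e+00
  1.8000e-01  2.2700e+00  1.0000e-01] [-3.1413  0.0082 -0.0033] 17.275
```

View pics/c5.png

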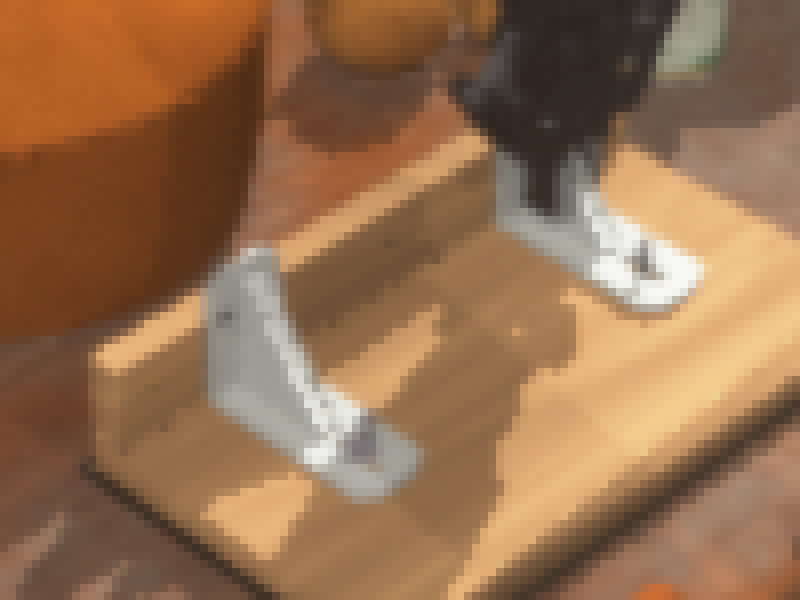

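The bracket sits against the rail like its twin, with the stud tip mid-slot at crop (643,255). The push is steady at about 12 N at the wrist, so I'll hold it.

Request:
{"fn": "carry_out", "kwargs": {"plan": [[0,0,0,0,0,0,1],[0,0,0,0,0,0,1],[0,0,0,0,0,0,1],[0,0,0,0,0,0,1],[0,0,0,0,0,0,1],[0,0,0,0,0,0,1],[0,0,0,0,0,0,1],[0,0,0,0,0,0,1]]}}

```text
time: 18.32
tcp_pos: [0.6585, -0.164, 0.0454]
tool_rot: [-0.0, 1.0, -0.002, -0.004]
ft_force: [-12.6, 0.6, 5.9]
gripper_width: 0.0093
grip_force: 69.2
```

Request:
{"fn": "carry_out", "kwargs": {"plan": [[0,0,0,0,0,0,1],[0,0,0,0,0,0,1],[0,0,0,0,0,0,1],[0,0,0,0,0,0,1],[0,0,0,0,0,0,1],[0,0,0,0,0,0,1],[0,0,0,0,0,0,1],[0,0,0,0,0,0,1]]}}

```text
time: 19.32
tcp_pos: [0.6586, -0.164, 0.0454]
tool_rot: [-0.0, 1.0, -0.002, -0.004]
ft_force: [-13.1, 0.6, 4.9]
gripper_width: 0.0092
grip_force: 69.2
```

Request:
{"fn": "carry_out", "kwargs": {"plan": [[0,0,0,0,0,0,1],[0,0,0,0,0,0,1],[0,0,0,0,0,0,1],[0,0,0,0,0,0,1],[0,0,0,0,0,0,1],[0,0,0,0,0,0,1],[0,0,0,0,0,0,1],[0,0,0,0,0,0,1]]}}

```text
time: 20.32
tcp_pos: [0.6585, -0.164, 0.0454]
tool_rot: [-0.0, 1.0, -0.002, -0.004]
ft_force: [-12.6, 1.0, 4.5]
gripper_width: 0.0091
grip_force: 69.2
```

```bash
python3 m.py
```

```text
[ 6.5854e+02 -1.6397e+02  4.5420e+01 -1.2340e+01  1.0300e+00  4.9400e+00
  1.7000e-01  2.2800e+00  1.0000e-01] [-3.1413  0.0081 -0.0034] 20.525
```

```bash
python3 -c "
from rig import *
print(hand_in())"
```

```text
the job is handed in; nothing more can be done
None
```

I've handed the job in with the bracket on the free stud, against the rail and still gripped, and the wrist pushing at a steady 12 N or so for over 3 s; the rail itself gets an estimated 9–12 N after drag, and no verdict came back.

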